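# Stack the reference-block cases in the corner stop

### The arm

A 6-joint arm with a two-finger parallel gripper is mounted at the origin on the work surface. World frame = base frame: x ahead of the robot, y to its left, z up, the work surface at z = 0. Lengths are in m, angles in rad, forces in N, time in s.
With the tool pointing down it reaches from about 0.3 to 0.85 m from the base axis. Payload 4.2 kg.
Tool frame: the origin (TCP) lies at the very end of the fingers, on their centre line; the grasp point (between the pads) lies 19 mm behind it; z points along the fingers, y is the line along which they close (so a half turn about z gives the same grasp; the last joint's range is limited). The gripper opens to 91 mm and grips with 3 to 60 N. Pads are 32 mm wide; open, the fingers measure 118 mm over their backs; the gripper's body (76 mm by 178 mm) begins 60 mm behind the grasp point.
Start: joints at [1.08, 0.32, 1.565, -0, 1.257, -0.02], TCP at [0.261, 0.512, 0.214] pointing down, gripper open.
Joint ranges: [-3.11, 3.11], [-0.84, 2.01], [0.21, 2.61], [-1.34, 4.49], [0.05, 2.63], [-2.56, 2.56]. Speed limits (rad/s): [2.57, 2.57, 3.14, 3.14, 3.14, 3.14].

### API

Orientations are given as a unit quaternion [w, x, y, z].
In Python, from plant import manip gives the robot as it stands. Calls block until the motion is done:
- manip.goto(position, orientation): joint-space move of the TCP to a pose.
- manip.servo_line(position, rotation=None, v=0.15): straight line of the TCP; rotation=None keeps the orientation; v is the mean speed in m/s.
- manip.move_joints(angles): joint-space move.
- manip.gripper_to(opening, newtons=None): finger opening in m; newtons is the grip in N (None keeps the last); returns when the fingers have stopped.
- manip.dwell(seconds).
- manip.solve_ik(position, orientation): joint angles nearest the present ones, or None.
- manip.grab_frame(name): name is "side" or "top"; returns (picture, depth): 480x640x3 uint8, red, green, blue; 480x640 float32, m along the optical axis (not along the pixel's ray), 0 where there is no reading.
- manip.camera_info(name): a dict with "intrinsics" (3x3 intrinsics, pixels), "T" (4x4, takes a point from camera to world coordinates). Camera axes: x right, y down, z forward; pixel columns grow to the right and rows downward; lengths in m; the calibration is good to about 2 mm. A picture is of the moment at which its call begins. camera_info takes no time and is no camera call.
A pose or a line that the arm cannot do raises manip.IKError and nothing moves.
- manip.sign_off(): hands the job in; it is judged then, once.
Readings, each from a call of its own:
- manip.get_time(): time.
- manip.get_q(): joint angles.
- manip.get_joint_velocities(): joint speeds.
- manip.get_joint_efforts(): joint torques, N m.
- manip.get_tool_pos(): TCP position.
- manip.get_tool_rot(): TCP orientation.
- manip.get_contact_force(): force on the tool from outside, world axes, zero at the start.
- manip.get_wrist_torque(): the same for the moment, N m.
- manip.get_gripper_width(): finger opening in m.
- manip.get_gripper_force(): force on a finger pad.
Only numpy, scipy, OpenCV 4.12 (cv2) and the standard library are available. Lean on these libraries where they do the work, as an engineer would, in place of code of your own. Each camera call takes 0.05 s, during which the arm holds its last target. There are 200 camera calls.

### The job

Put away the three closed wooden cases beside the hardness tester as one neat column. First push the big case, which is too wide to grip, fully home in the steel corner stop, flush against both of its walls; then set the middle case centred and square on top of it with their long sides parallel, and last the small case centred and square on the middle one in the same way. Set the cases down without dropping them, let go, and leave everything else on the bench where it stands.

Things in the scene. Friction and masses are not known exactly. Their poses are not given: they have to be found in the camera images.
- stop: Fixed L-shaped steel corner stop; place and yaw vary. Origin: inner corner at bench level. Back wall's inner face: x = 0, y from 0 to -160 mm. Side wall's: y = 0, x from 0 to -130 mm. Walls 6 mm thick, 30 mm high, outside them flanges 1.6 mm high. Open towards -x and -y. Big case is home, long sides along the back wall, with its centre at x -55, y -65 mm in this frame.
- big_case: Big closed wooden case, 110 mm (its x) by 130 mm (its y) by 40 mm high, about 0.45 kg. Origin: centre of the underside. Starts flat on the bench in the open angle of the stop, its centre 40 to 90 mm (stop's x) and 40 to 110 mm (stop's y) short of home, turned up to 0.35 rad either way from home.
- mid_case: Middle closed wooden case, 64 mm (its x) by 100 mm (its y) by 36 mm high, about 0.28 kg. Origin: centre of the underside. Starts flat on the bench to the left or right.
- small_case: Small closed wooden case, 50 mm (its x) by 70 mm (its y) by 32 mm high, about 0.16 kg. Origin: centre of the underside. Starts flat on the bench, on the other side from the middle case.
- vise: Bystander: small steel toolmaker's vise, 50 x 50 x 44 mm, near the free end of the stop's side wall. Origin: centre of the underside. Leave it.
- puck: Bystander: black mounted specimen, a disc 30 mm across and 20 mm high, close to the +y end of the middle case. Origin: centre of the underside. Leave it.
- blower: Bystander: rubber dust blower standing nozzle up, 56 mm across, 80 mm high, behind the stop's back wall. Origin: centre of the underside. Leave it.
- jar: Bystander: closed jar, 44 mm across, 58 mm high, standing beside the middle case on its -x side. Origin: centre of the underside. Leave it.
- micrometer: Bystander: digital micrometer lying beside the small case on its -x side, about 50 x 125 x 20 mm, long along its y. Origin: under its middle. Leave it.
- basket: Bystander: black slatted plastic basket, 120 x 160 x 50 mm, empty. Origin: centre of the underside. Leave it.
- tweezers: Bystander: steel tweezers, 125 x 19 x 7 mm, lying along x close to the +y end of the small case. Origin: under the middle. Leave them.
Mind the look-alikes: they are no part of the job. What is shaped like the big_case but blue or purple is not meant. What is shaped like the mid_case but yellow is not meant.

How it is judged:
By the outcome, as a careful person would: the job done as asked, in the order asked, and still so for the second after the job is handed in, with the robot touching nothing.
It also fails if it takes over 69 s, if anything falls off the work surface, if the arm or the gripper's body presses on something with over 40 N, if the wrist force passes 120 N, or if a joint passes its speed limit or range.

## Working session

There is one attempt and no reset: what is moved stays moved. The work goes in short steps, each a Python script; the robot and the scene stay as the last script left them, time stands still between calls to the robot, and variables do not carry over. Pictures are saved under pics/ and viewed, at most 10 in all, crops included, and the job is handed in when it is done.

```bash
mkdir -p pics
python3 - <<'E'
from plant import manip
import cv2,numpy as np
for n in("top","side"):
    p,d=manip.grab_frame(n); cv2.imwrite(f"pics/{n}0.png",p[:,:,::-1]); np.save(f"pics/{n}0.npy",d); i=manip.camera_info(n); print(n,i["intrinsics"],i["T"].round(3) if hasattr(i["T"],"round") else i["T"])
print(manip.get_time(),manip.get_tool_rot(),manip.get_tool_pos())
E
```

```text
top [[467.57349456   0.         321.95651633]
 [  0.         467.57349456 247.42241109]
 [  0.           0.           1.        ]] [[-0.014 -0.996  0.093  0.481]
 [-1.     0.014  0.005  0.014]
 [-0.006 -0.093 -0.996  1.153]
 [ 0.     0.     0.     1.   ]]
side [[458.90712881   0.         323.7940495 ]
 [  0.         458.90712881 234.36750389]
 [  0.           0.           1.        ]] [[ 0.997 -0.031  0.064  0.482]
 [-0.069 -0.617  0.784 -0.839]
 [ 0.016 -0.786 -0.618  0.719]
 [ 0.     0.     0.     1.   ]]
0.1 [-1.93454886e-04  2.33222727e-01  9.72423026e-01 -7.61724969e-04] [0.26059306 0.51206401 0.21321329]
```

View pics/top0.png

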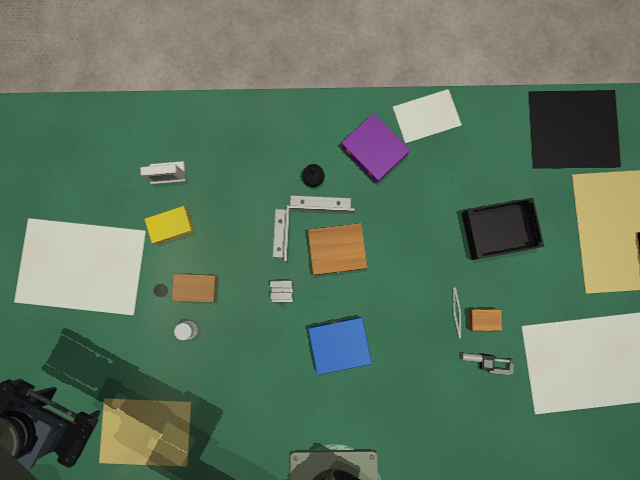

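View pics/side0.png

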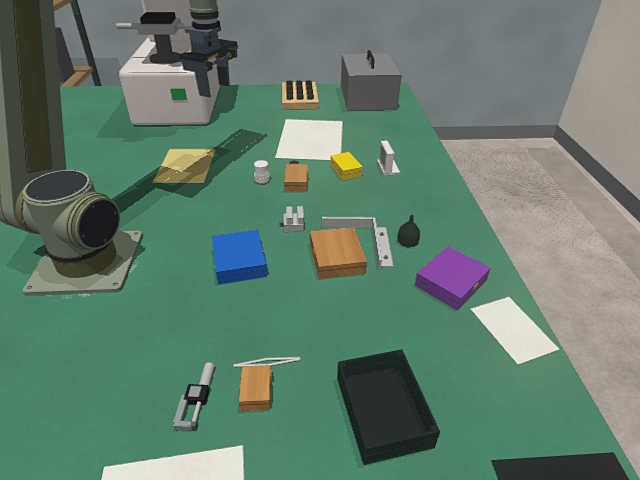

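```bash
cat > h.py <<'E'
import numpy as np,cv2
from plant import manip
def cloud(d,info):
    K=np.array(info["intrinsics"]);T=np.array(info["T"]);v,u=np.mgrid[:480,:640]
    p=np.stack([(u-K[0,2])/K[0,0]*d,(v-K[1,2])/K[1,1]*d,d],-1)
    return p@T[:3,:3].T+T[:3,3]
def topplane(px,z,info):
    "pixels -> world xy on plane z"
    K=np.array(info["intrinsics"]);T=np.array(info["T"]);px=np.atleast_2d(px).astype(float)
    r=np.c_[px,np.ones(len(px))]@np.linalg.inv(K).T@T[:3,:3].T
    return (T[:3,3]+r*((z-T[2,3])/r[:,2])[:,None])[:,:2]
def wood(p):
    h=cv2.cvtColor(p,cv2.COLOR_RGB2HSV); return (h[...,0]>6)&(h[...,0]<19)&(h[...,1]>110)
def rect(P,mask,zlo,zhi,win):
    "world points of mask inside z band and xy window -> centre, yaw of long side from y, sizes"
    x0,x1,y0,y1=win
    m=mask&(P[...,2]>zlo)&(P[...,2]<zhi)&(P[...,0]>x0)&(P[...,0]<x1)&(P[...,1]>y0)&(P[...,1]<y1)
    q=P[m][:,:2]; (c,s,a)=cv2.minAreaRect((q*1000).astype(np.float32))
    if s[0]>s[1]: s=s[::-1]; a+=90   # s[1] (long) along a+90
    a=(a+90)%180-90
    return np.array(c)/1000,np.deg2rad(a),np.array(s),m.sum(),np.median(P[m][:,2]),q.mean(0)
E
python3 - <<'E'
from h import *
p=cv2.imread("pics/top0.png")[:,:,::-1];d=np.load("pics/top0.npy");i=manip.camera_info("top")
P=cloud(d,i);w=wood(p)
for n,(u,v) in dict(big=(338,249),mid=(194,288),small=(486,320),bench=(230,340),vise=(281,291),jar=(185,330),puck=(160,290),mic=(487,363),tw=(457,313),blow=(313,175),bask=(502,229)).items():print(n,P[v,u].round(3))
for n,(u,v),h in(("big",(338,249),.04),("mid",(194,288),.036),("small",(486,320),.032)):
    x,y=P[v,u,:2]; print(n,*rect(P,w,h-.008,h+.008,(x-.1,x+.1,y-.1,y+.1)))
x,y=P[225,310,:2]
c=p[185:305,260:380,::-1]; 
e=p[265:345,440:520,::-1]; f=p[265:345,140:220,::-1]
cv2.imwrite("pics/c.png",np.hstack([cv2.resize(c,(480,480),interpolation=2),np.vstack([cv2.resize(f,(240,240),interpolation=2),cv2.resize(e,(240,240),interpolation=2)])]))
# wall tops
m=(P[...,2]>.022)&(P[...,2]<.036)&~w
v,u=np.where(m[190:270,265:360]);
print(len(u));
A=P[190:270,265:360][m[190:270,265:360]]
b=A[(A[:,1]<A[:,1].max()-.0)&(A[:,0]>np.percentile(A[:,0],60))]
np.save("pics/wall.npy",A)
for r in range(192,268,2): print(r,''.join('#' if m[r,k] else ('w' if w[r,k] else '.') for k in range(265,360)))
E
```

```text
big [ 0.58  -0.018  0.043]
mid [0.492 0.326 0.036]
small [ 0.407 -0.366  0.035]
bench [0.365 0.247 0.001]
vise [0.482 0.12  0.02 ]
jar [0.395 0.34  0.059]
puck [0.488 0.412 0.023]
mic [ 0.305 -0.367  0.022]
tw [ 0.423 -0.307  0.002]
blow [0.757 0.039 0.056]
bask [ 0.627 -0.426  0.003]
big [ 0.58138184 -0.01535667] 0.10715438369869659 [110.00205231 129.1869812 ] 2459 0.040215639341151244 [ 0.58077735 -0.01525513]
mid [0.49276416 0.32862915] -0.05327147760096401 [ 63.00156784 100.17724609] 1099 0.03610710166243014 [0.49272942 0.32814803]
small [ 0.40774567 -0.36641138] -0.00622181009669762 [49.89391327 71.19791412] 657 0.03216541516972682 [ 0.40800538 -0.36542727]
345
192 ...............................................................................................
194 ...............................................................................................
196 ...............................................................................................
198 ...............................................................................................
200 .....................
[... 2674 characters left out ...]

254 ...................###........................wwwwwwwwwwwwwwwwwwwwwwwwwwwwwwwwwwwwwwwwwwwwwwwww
256 ...................##.........................wwwwwwwwwwwwwwwwwwwwwwwwwwwwwwwwwwwwwwwwwwwwwwwww
258 ...................##.........................wwwwwwwwwwwwwwwwwwwwwwwwwwwwwwwwwwwwwwwwwwwwwwwww
260 ..................###.........................wwwwwwwwwwwwwwwwwwwwwwwwwwwwwwwwwwwwwwwwwwwwwwwww
262 ...............................................wwwwwwwwwwwwwwwwwwwwwwwwwwwwwwwwwwwwwwwwwwwwwwww
264 ..............................................#wwwwwwwwwwwwwwwwwwwwwwwwwwwwwwwwwwwwwwwwwwwwwwww
266 ...............................................wwwwwwwwwwwwwwwwwwwwwwwwwwwwwwwwwwwwwwwwwwwwwwww
```

View pics/c.png

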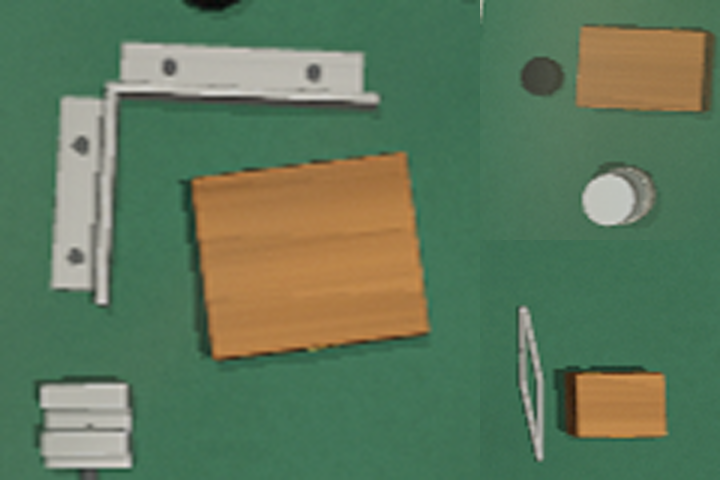

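Run:
```python
from h import *
A=np.load("pics/wall.npy")[:,:2]; A=A[A[:,0]>.52]
from scipy.optimize import least_squares
def f(p,full=False):
    c,s=np.cos(p[2]),np.sin(p[2]); L=(A-p[:2])@np.array([[c,-s],[s,c]])
    # signed dist to nearer wall centreline
    dx,dy=L[:,0]-.003,L[:,1]-.003
    return np.where(np.abs(dx)<np.abs(dy),dx,dy)
r=least_squares(f,[.675,.105,-.03],loss='soft_l1',f_scale=.003); p=r.x
c,s=np.cos(p[2]),np.sin(p[2]);L=(A-p[:2])@np.array([[c,-s],[s,c]])
print(p,np.percentile(L,[0,2,98,100],axis=0).round(4),np.std(r.fun))
R=np.array([[c,-s],[s,c]])
print("home",p[:2]+R@[-.055,-.065]); 
print("big in stop",R.T@(np.array([.5814,-.0153])-p[:2]),.1072-p[2]); print("vise",R.T@(np.array([.482,.12])-p[:2]))
```

```text
[ 0.68311833  0.10049107 -0.05828417] [[-0.1409 -0.1778]
 [-0.1249 -0.1527]
 [ 0.0065  0.0062]
 [ 0.0076  0.0064]] 0.009543962821182741
home [0.62442539 0.03880526]
big in stop [-0.09480064 -0.12151966] 0.1654841701371484
vise [-0.20191324  0.00776042]
```

```bash
cat >> h.py <<'E'
SO=np.array([.6831,.1005]);SY=-.0583
def R2(a): c,s=np.cos(a),np.sin(a); return np.array([[c,-s],[s,c]])
def S(x,y): return SO+R2(SY)@np.array([x,y])
def quat(phi):
    "tool down, closing axis at world angle phi (mod pi), choosing smaller last-joint"
    phi=(phi+np.pi/2)%np.pi-np.pi/2
    return [np.array([0,np.cos(a),np.sin(a),0]) for a in ((phi+np.pi/2)/2,(phi+3*np.pi/2)/2)]
def best(pos,phi):
    o=[]
    for q in quat(phi):
        j=manip.solve_ik(list(pos),list(q))
        if j is not None:o.append((abs(j[5]),q))
    return list(min(o,key=lambda t:t[0])[1])
def F(): return np.array(manip.get_contact_force())
def line(xy,z,v=.15,rot=None): manip.servo_line([*map(float,xy),float(z)],rot,v=v)
def push(a,b,z,stepstart,limit,n,v=.1):
    "fast from a to within stepstart of b, then 1.5mm steps until force along the push reaches limit"
    d=(b-a)/np.linalg.norm(b-a);L=np.linalg.norm(b-a); f0=F()
    line(b-d*stepstart,z,v); s=L-stepstart
    for k in range(n):
        f=(F()-f0)[:2]@d
        if -f>limit:break
        s+=.0015; line(a+d*s,z,.05)
    t=np.array(manip.get_tool_pos())[:2]
    print("push end s",round(s-L,4),"f",(F()-f0).round(1),"tool in stop",(R2(SY).T@(t-SO)).round(4),"t",manip.get_time())
E
python3 - <<'E'
from h import *
z=.014
a=S(-.192,-.1215);b=S(-.126,-.1215)
q=best((*a,.12),SY+np.pi/2)
manip.gripper_to(.088,20)
manip.goto([*a,.12],q); print(manip.get_time(),manip.get_q())
line(a,z,.25)
push(a,b,z,.008,10,10)
line(a,z,.3); line(a,.1,.3)
p,d=manip.grab_frame("top");P=cloud(d,manip.camera_info("top"));print(rect(P,wood(p),.032,.048,(.5,.75,-.15,.15)))
E
```

```text
2.45 [-4.25327813e-02  2.63532243e-01  1.90606793e+00  2.71866465e-04
  9.71556924e-01 -1.55588666e+00]
push end s 0.0025 f [-11.    2.2   7. ] tool in stop [-0.1271 -0.1215] t 5.5083
(array([ 0.62109399, -0.02770033]), np.float64(-0.059977849858001545), array([109.88631439, 129.32203674]), np.int64(2429), np.float64(0.04024380092931068), array([ 0.6205655 , -0.02751866]))
```

Run:
```python
from h import *
z=.014
print(R2(SY).T@(np.array([.6211,-.0277])-SO))
a=S(-.060,-.232);b=S(-.060,-.147)
manip.gripper_to(.05,20)
q=best((*a,.1),SY)
manip.goto([*a,.12],q); line(a,z,.25)
push(a,b,z,.008,10,12)
line(S(-.060,-.165),z,.2); line(S(-.060,-.165),.1,.3)
a=S(-.15,-.062);b=S(-.126,-.062)
manip.gripper_to(.07)
q=best((*a,.1),SY+np.pi/2)
manip.goto([*a,.1],q); line(a,z,.25)
push(a,b,z,.006,12,10)
line(a,z,.3); line(a,.15,.3)
p,d=manip.grab_frame("top");P=cloud(d,manip.camera_info("top"));r=rect(P,wood(p),.032,.048,(.5,.75,-.15,.15));print(r,R2(SY).T@(r[0]-SO))
cv2.imwrite("pics/d.png",cv2.resize(p[185:305,260:380,::-1],(600,600),interpolation=2))
```

```text
[-0.05442484 -0.13159475]
push end s 0.0025 f [ -1.4 -14.8  -0.3] tool in stop [-0.0601 -0.1481] t 11.6
push end s 0.0045 f [-14.4   2.3   8.7] tool in stop [-0.1271 -0.0621] t 16.6167
(array([0.64548315, 0.03700743]), np.float64(-0.06361532843288628), array([ 68.83061218, 128.11929321]), np.int64(1025), np.float64(0.040231594572662566), array([0.65567508, 0.04040516])) [-0.03385342 -0.06557652]
```

View pics/d.png

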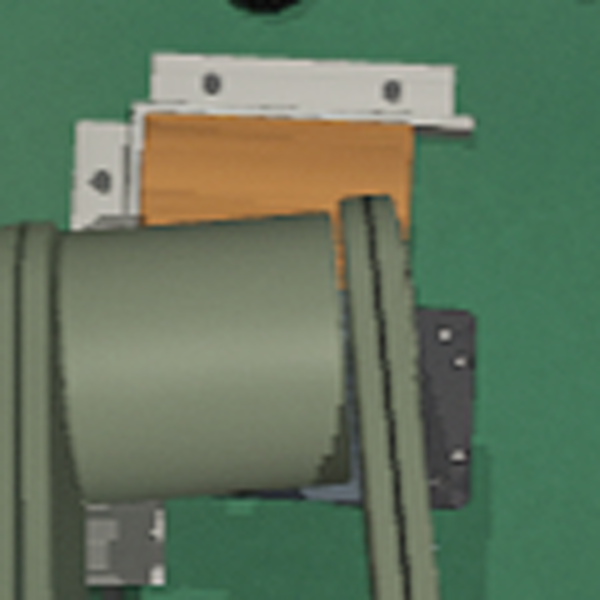

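```bash
cat >> h.py <<'E'
def look(name="top"):
    p,d=manip.grab_frame(name); return p,cloud(d,manip.camera_info(name))
def pick(c,yaw,h,opening,grip,zt=.006):
    q=best((*c,.1),yaw); manip.goto([*c,h+.06],q); manip.gripper_to(opening,grip)
    line(c,zt,.2); manip.gripper_to(.0,grip)
    print("width",manip.get_gripper_width(),"F",manip.get_gripper_force(),"t",manip.get_time())
    line(c,.17,.3)
def place(c,yaw,zt,opening,top=.19):
    q=best((*c,.15),yaw); manip.goto([*c,top],q); line(c,zt+.006,.2); manip.dwell(.1);f0=F()
    z=zt+.003
    while z>zt-.0025:
        line(c,z,.05)
        if (F()-f0)[2]>4:break
        z-=.0007
    print("down at",z-zt,(F()-f0).round(1)); manip.gripper_to(opening); line(c,zt+.07,.2); print("t",manip.get_time())
E
python3 - <<'E'
from h import *
c=np.array([.4928,.3286]);q=best((*c,.12),-.053);manip.goto([*c,.16],q)
p,P=look();w=wood(p);b=rect(P,w,.032,.048,(.5,.75,-.15,.15));print(b)
pick(c,-.053,.036,.080,25)
np.save("big.npy",[*b[0],b[1]])
print(manip.get_q())
E
```

```text
(array([0.62517383, 0.03833307]), np.float64(-0.057280999780132805), array([110.21153259, 128.26332092]), np.int64(2411), np.float64(0.04025441796244911), array([0.62434365, 0.03804084]))
width 0.06392692242811486 F 25.00249207019806 t 21.1
[ 5.68605537e-01  3.77367379e-01  1.59562439e+00 -1.57340218e-04
  1.17172437e+00  6.21654417e-01]
```

Run:
```python
from h import *
place(np.array([.6248,.0385]),-.058,.046,.076)
c=np.array([.4078,-.366]);q=best((*c,.12),-.006);manip.goto([*c,.16],q)
p,P=look();w=wood(p)
m=rect(P,w,.066,.086,(.5,.75,-.15,.15));b=rect(P,w,.032,.048,(.5,.75,-.15,.15));s=rect(P,w,.024,.040,(.36,.46,-.45,-.3))
for r in(m,b,s):print(r)
print("mid-big in stop",R2(SY).T@(m[0]-b[0])*1000, manip.get_time())
cv2.imwrite("pics/e.png",cv2.resize(p[185:305,260:380,::-1],(600,600),interpolation=2))
```

```text
down at 0.000900000000000005 [-2.2  0.1  4.8]
t 25.8583
(array([0.62502191, 0.0394274 ]), np.float64(-0.05832123050191776), array([64.45066071, 99.85831451]), np.int64(1183), np.float64(0.0760824589443343), array([0.6244052 , 0.03915062]))
(array([0.62493646, 0.03827098]), np.float64(-0.05723639183187398), array([110.3478241 , 127.95417023]), np.int64(1190), np.float64(0.040161759762982974), array([0.62039723, 0.03620166]))
(array([ 0.40788257, -0.36632544]), np.float64(-0.011159177599650023), array([49.62002563, 71.82381439]), np.int64(652), np.float64(0.03196238714795341), array([ 0.40829273, -0.36545532]))
mid-big in stop [0.01792307 1.159432  ] 27.5917
```

View pics/e.png

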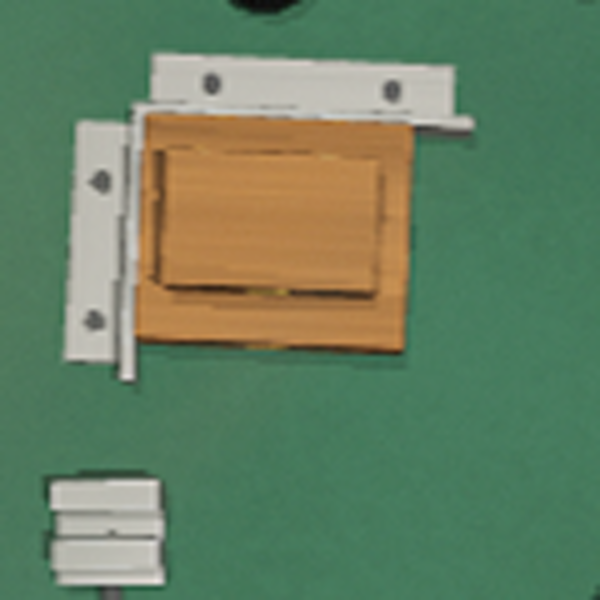

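Run:
```python
from h import *
pick(np.array([.4079,-.3660]),-.008,.032,.066,20,.005)
place(np.array([.6249,.0391]),-.058,.081,.062,.22)
manip.goto([.45,-.25,.25],best((.45,-.25,.25),0))
p,P=look();w=wood(p);W=(.5,.75,-.15,.15)
s=rect(P,w,.100,.116,W);m=rect(P,w,.066,.086,W);b=rect(P,w,.032,.048,W)
for r in(s,m,b):print(r[:3])
print("small-mid, mid-big mm",R2(SY).T@(s[0]-m[0])*1000,R2(SY).T@(m[0]-b[0])*1000, manip.get_time())
k=p[185:305,260:380,::-1]; e,_=look("side")
cv2.imwrite("pics/f.png",np.hstack([cv2.resize(k,(400,400),interpolation=2),cv2.resize(e[170:290,270:390,::-1],(400,400),interpolation=2)]))
cv2.imwrite("pics/g.png",p[:,:,::-1])
```

```text
width 0.04955015016003352 F 20.002328753471375 t 29.325
down at 0.00019999999999997797 [-1.7  0.3  8. ]
t 34.7917
(array([0.62473022, 0.03820546]), np.float64(-0.017205219064402415), array([50.57559586, 70.43972778]))
(array([0.62460608, 0.03909348]), np.float64(-0.03576625343976417), array([ 65.04655457, 100.45432281]))
(array([0.62486951, 0.03831658]), np.float64(-0.058148657663280624), array([109.54953766, 128.18362427]))
small-mid, mid-big mm [ 0.17567681 -0.87927726] [-0.30824742  0.76022456] 36.1667
```

View pics/f.png

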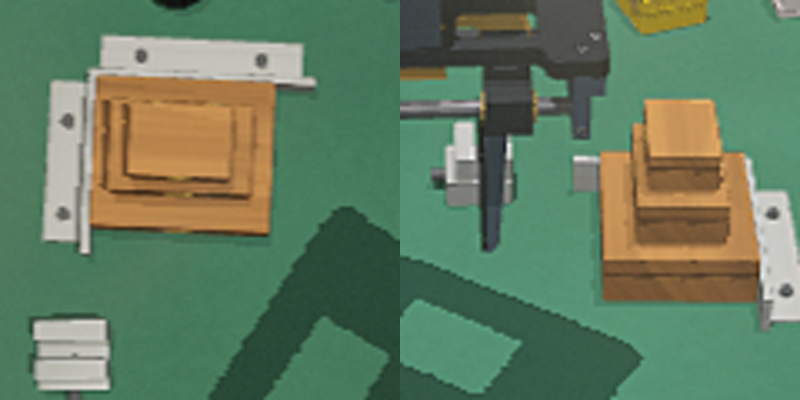

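View pics/g.png

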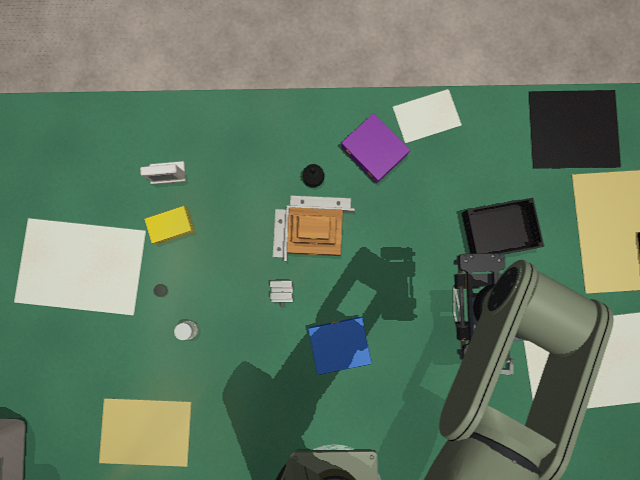

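Run:
```python
from h import *
def yaw(P,m,lo,hi):
    m=m&(P[...,2]>lo)&(P[...,2]<hi)&(abs(P[...,0]-.625)<.1)&(abs(P[...,1]-.038)<.1)
    q=P[m][:,:2];c=np.cov(q.T);return .5*np.arctan2(-2*c[0,1],c[1,1]-c[0,0]),q.mean(0),len(q)
def edges(P,m,lo,hi):
    "line fits of the +x and -x borders as function of y"
    m=m&(P[...,2]>lo)&(P[...,2]<hi)&(abs(P[...,0]-.625)<.1)&(abs(P[...,1]-.038)<.1)
    out=[]
    for f in(np.max,np.min):
        pts=[]
        for c in np.where(m.any(0))[0][3:-3]:
            q=P[:,c][m[:,c]]; k=f(q[:,0]); pts.append((q[q[:,0]==k][0,1],k))
        pts=np.array(pts);a=np.polyfit(*pts.T,1);r=pts[:,1]-np.polyval(a,pts[:,0]);g=abs(r)<.003;out.append(-np.arctan(np.polyfit(*pts[g].T,1)[0]))
    return np.round(out,3)
p,P=look();w=wood(p)
for n,lo,hi in(("small",.1,.116),("mid",.066,.086),("big",.032,.048)):
    print(n,yaw(P,w,lo,hi),edges(P,w,lo,hi))
```

```text
small (np.float64(-0.06975338277616111), array([0.62466796, 0.03876756]), 680) [-0.051 -0.067]Traceback (most recent call last):
  File "<stdin>", line 17, in <module>
  File "<stdin>", line 13, in edges
    raise TypeError("expected non-empty vector for x")
TypeError: expected non-empty vector for x
```

```bash
python3 -c "
from plant import manip
print(manip.get_time(),manip.sign_off())"
```

```text
the job is handed in; nothing more can be done
36.2667 None
```

I handed the job in at 36.3 s: the big case is home against both walls, with the middle and small cases stacked square on it. The camera puts their centres within about 1 mm of each other, and the bystanders stand where they were in the last overview, except the tweezers and micrometer, which the arm partly hid.

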